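# Set a straightedge against two stops and an end stop

## Task

On the setting plate, slide the steel straightedge, without picking it up, away from you until its long edge touches the screws of both side stops at once, then, keeping it against both, slide it along them to the left until its end touches the screw of the end stop as well. Press gently, feeling for each touch and never forcing it against a screw, let go with the straightedge lying flat and still touching all three, and leave the tools around the plate where they are.

Things in the scene. Friction and masses are not known exactly. Their poses are not given: they have to be found in the camera images.
- plate: Fixed flat aluminium setting plate, 220 (own x) x 380 (own y) x 15 mm; origin at the centre of its underside on the bench, so its top is 15 mm above the origin. Own +x points roughly away from the robot, +y to the robot's left. It carries the stops and the straightedge. Friction coefficients: about 0.5 to 0.72 between the straightedge and plate or screws.
- straightedge: Loose steel straightedge with a black grip rib, 0.35 to 0.7 kg, lying on the plate between the robot and the side stops. Bar 40 (own x) x 280 (own y) x 10 mm high; origin at the centre of its underside. Its working edge is the long edge at own x = +20 mm, which faces the side stops; the end that goes against the end stop is at own y = +140 mm.
- edge_grip (a point): Point in the straightedge's rib, over the bar's centre, 33 mm above its underside; axes as the straightedge's. The rib stands along the bar's middle: 14 mm wide (own x), 64 mm long (own y), from 10 to 52 mm above the underside. Pinch it across its width with the fingertips at least 12 mm above the underside, so that they clear the bar.
- stop_left: Fixed left side stop: steel block 24 (own x) x 26 (own y) x 22 mm; origin at the plate's top under the middle of its front face (own x = 0, towards the bar), block behind it. A domed 8 mm stop screw (its dome: tip_left, centre 4 mm behind its point) stands out along own -x, 7 mm above the plate; its point is 6 to 14 mm ahead of the face, set anew each time, not in the state.
- stop_right: Fixed right side stop, same shape and origin as the left one, 140 to 175 mm from it. Its screw (dome: tip_right) is set separately, also 6 to 14 mm out, not in the state, so the line touching both screw points is usually not parallel to the plate: feel or see where each point is. The screws do not give when pressed.
- stop_end: Fixed end stop at the left end of the plate, nearer the robot than the side stops: the same block and screw (dome: tip_end), screw pointing to the right (own -x) at the bar's left end, its point also 6 to 14 mm ahead of the block's face, not in the state; origin as for the others.
- marker: Bystander: grey marker pen with a black cap, 14 x 131 x 14 mm, lying on the bench between the robot and the plate; origin at the centre of its underside.
- nipper: Bystander: nippers, 62 x 140 x 16 mm, lying on the bench; origin at the centre of its underside.
- tape_white: Bystander: roll of white tape, 72 mm across, 20 mm high, lying on the bench; origin at the centre of its underside.

How it is judged:
By the outcome, as a careful person would: the job done as asked, in the order asked, and still so for the second after the job is handed in, with the robot touching nothing.
It also fails if it takes over 64 s, if anything falls off the work surface, if the arm or the gripper's body presses on something with over 40 N, if the wrist force passes 120 N, or if a joint passes its speed limit or range.

## Robot

A 7-joint arm with a two-finger parallel gripper is mounted at the origin on a cart in front of the work surface, level with it; the furniture and walls round the work are solid. World frame = base frame: x ahead of the robot, y to its left, z up, the work surface at z = 0. Lengths are in m, angles in rad, forces in N, time in s.
With the tool pointing down it reaches from about 0.35 to 0.9 m from the base axis. Payload 19.9 kg.
Tool frame: the origin (TCP) lies between the finger pads; the fingertips stand 19 mm ahead of it and the grasp point (between the pads) is the TCP; z points along the fingers, y is the direction in which the jaws open and shut (so a half turn about z gives the same grasp; the last joint's range is limited). The gripper opens to 94 mm and grips with 3 to 60 N. Pads are 16 mm wide; open, the fingers measure 119 mm over their backs; the gripper's body (75 mm by 177 mm) begins 78 mm behind the grasp point.
Start: joints at [-1.234, 0.417, -0.01, 1.614, 0.005, 1.111, -0.053], TCP at [0.231, 0.581, 0.224] pointing down, gripper open.
Joint ranges: [-2.81, 2.81], [-0.39, 2.02], [-1.27, 1.25], [0.06, 2.57], [-1.19, 4.33], [0.19, 2], [-2.82, 2.82]. Speed limits (rad/s): [1.89, 1.89, 2.39, 2.39, 3.01, 3.01, 3.01].

## Interface

Orientations are given as a 3x3 rotation matrix whose columns are the frame's x, y, z axes.
In Python, from rig import robot gives the robot as it stands. Calls block until the motion is done:
- robot.move_ptp(position, orientation): joint-space move of the TCP to a pose.
- robot.move_linear(position, velocity=0.15, frame=None, threshold=None): straight line of the TCP; frame=None keeps the orientation; velocity is the mean speed in m/s. With threshold (N) it stops when the force on the tool has changed by that much, and returns True; else False.
- robot.goto_joints(angles): joint-space move.
- robot.gripper_to(opening): finger opening in m; the grip force is fixed at half the most; returns when the fingers have stopped.
- robot.pause(seconds).
- robot.ik(position, orientation): joint angles nearest the present ones, or None.
- robot.get_state(): the state.
- robot.grab_frame(name): name is "side" or "top" or "wrist"; returns the picture (400x640x3 uint8, red, green, blue); there is no depth.
- robot.camera_info(name): a dict with "fx", "fy", "cx", "cy" (pixels), "rvec" (rotation vector, rad) and "tvec" (3), from world to camera coordinates, as OpenCV has them. Camera axes: x right, y down, z forward; pixel columns grow to the right and rows downward; lengths in m; the calibration is good to about 2 mm. A picture is of the moment at which its call begins: read the wrist's pose just before it. camera_info takes no time and is no camera call; for the wrist camera it gives the pose at the moment of the call.
A pose or a line that the arm cannot do raises robot.PlanningError and nothing moves.
- robot.sign_off(): hands the job in, once; it reports no verdict.
The state is a dict: "time": time; "qpos": joint angles; "joint_vel": joint speeds; "effort": joint torques, N m; "ee_pos": TCP position; "tool_rot": TCP orientation; "force": force on the tool from outside, world axes, zero at the start; "moment": the same for the moment, N m; "opening": finger opening in m.
Only numpy, scipy, OpenCV 4.12 (cv2) and the standard library are available. Lean on these libraries where they do the work, as an engineer would, in place of code of your own. Each camera call takes 0.05 s, during which the arm holds its last target.

## Working session

There is one attempt and no reset: what is moved stays moved. The work goes in short steps, each a Python script; the robot and the scene stay as the last script left them, time stands still between calls to the robot, and variables do not carry over. Pictures are saved under pics/ and viewed, and the job is handed in when it is done.

```bash
mkdir -p pics; ls; python3 - <<'E'
from rig import robot
import cv2
for n in ["side","top","wrist"]:
    im=robot.grab_frame(n); cv2.imwrite(f"pics/a_{n}.png",im[:,:,::-1]); print(n,robot.camera_info(n))
s=robot.get_state(); print(s["time"],s["force"],s["ee_pos"],s["tool_rot"],s["opening"])
E
```

```text
pics
side {'fx': 466.3972223513902, 'fy': 466.3972223513902, 'cx': 316.4549322580741, 'cy': 196.83991101769257, 'rvec': array([ 2.10020554, -0.48698401,  0.27880283]), 'tvec': array([-0.57130946,  0.06655144,  0.92761347])}
top {'fx': 406.74330205776727, 'fy': 406.74330205776727, 'cx': 318.5489805258772, 'cy': 213.94390556585694, 'rvec': array([ 2.17995669, -2.1286362 ,  0.18196042]), 'tvec': array([-0.26888987,  0.52616122,  0.84349662])}
wrist {'fx': 350.79023410361015, 'fy': 350.79023410361015, 'cx': 323.3426752675862, 'cy': 195.2402271694846, 'rvec': array([-2.43038391, -1.65109451, -0.19527034]), 'tvec': array([-0.62372892, -0.02401781,  0.38955164])}
0.15 [-0.11553065  1.21365851  0.8541353 ] [0.2304421  0.58067211 0.22397088] [[-9.29477646e-01  3.68878331e-01 -2.86986483e-04]
 [ 3.68878436e-01  9.29477202e-01 -9.10836798e-04]
 [-6.92405644e-05 -9.52465567e-04 -9.99999544e-01]] 0.09380951185675314
```

View pics/a_top.png

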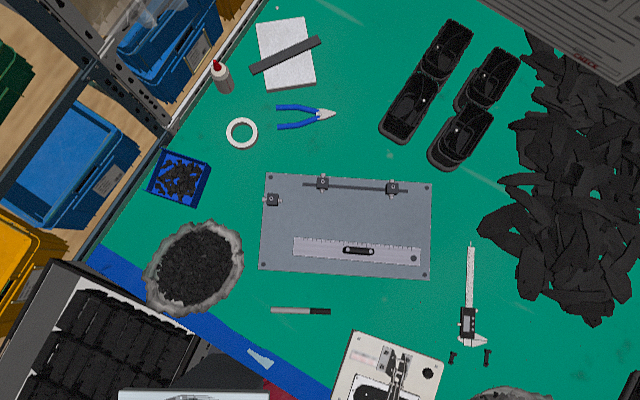

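View pics/a_side.png

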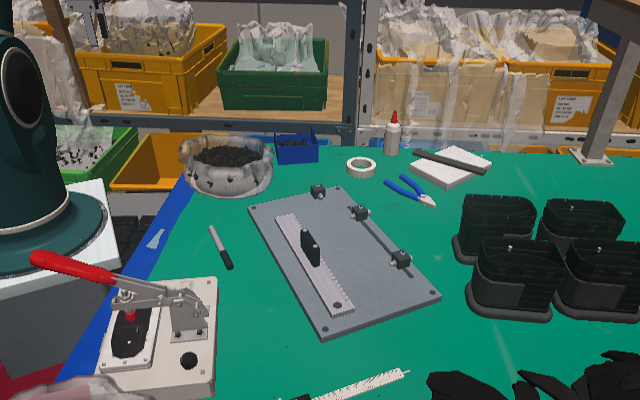

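View pics/a_wrist.png

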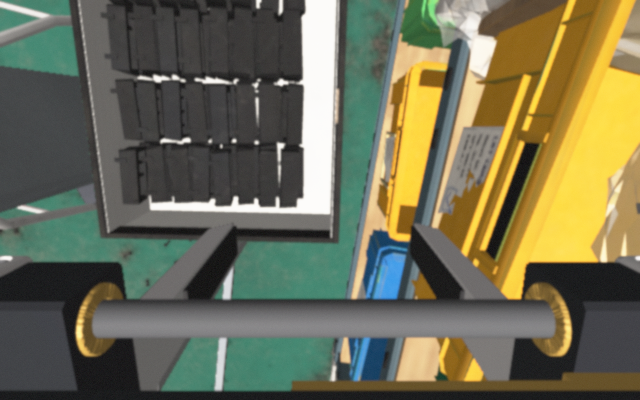

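The top view shows the plate at about (260–432, 172–279), the bar at (292–423, 238–265) with its rib at about (359, 250), and the stops at (322,183), (392,188) and (272,199). Next I'll enlarge this area.

```bash
cat > h.py <<'E'
import numpy as np, cv2
from rig import robot
def ray(name,uv,z,ci=None):
    ci=ci or robot.camera_info(name)
    R,_=cv2.Rodrigues(ci["rvec"]); t=ci["tvec"]
    d=R.T@np.array([(uv[0]-ci["cx"])/ci["fx"],(uv[1]-ci["cy"])/ci["fy"],1]); c=-R.T@t
    return c+d*(z-c[2])/d[2]
def proj(name,P,ci=None):
    ci=ci or robot.camera_info(name)
    K=np.array([[ci["fx"],0,ci["cx"]],[0,ci["fy"],ci["cy"]],[0,0,1]])
    return cv2.projectPoints(np.array(P,float).reshape(-1,1,3),ci["rvec"],ci["tvec"],K,None)[0][:,0]
def crop(im,x0,y0,w,h,s,fn):
    cv2.imwrite(fn,cv2.resize(im[y0:y0+h,x0:x0+w,::-1],None,fx=s,fy=s,interpolation=cv2.INTER_CUBIC))
E
python3 - <<'E'
from h import *
im=cv2.imread("pics/a_top.png")[:,:,::-1]
crop(im,250,160,200,130,4,"pics/b_top.png")
for p in [(264,172),(432,183),(429,279),(259,270)]: print(ray("top",p,.015).round(4))
for p in [(293,238),(423,246),(422,265),(292,257)]: print(ray("top",p,.025).round(4))
print(ray("top",(359,250.5),.067).round(4))
E
```

```text
[ 0.6295 -0.1308  0.015 ]
[ 0.6145 -0.5143  0.015 ]
[ 0.3976 -0.5036  0.015 ]
[ 0.4089 -0.1291  0.015 ]
[ 0.4801 -0.2017  0.025 ]
[ 0.4693 -0.4886  0.025 ]
[ 0.4277 -0.4857  0.025 ]
[ 0.4385 -0.2008  0.025 ]
[ 0.4536 -0.3421  0.067 ]
```

View pics/b_top.png

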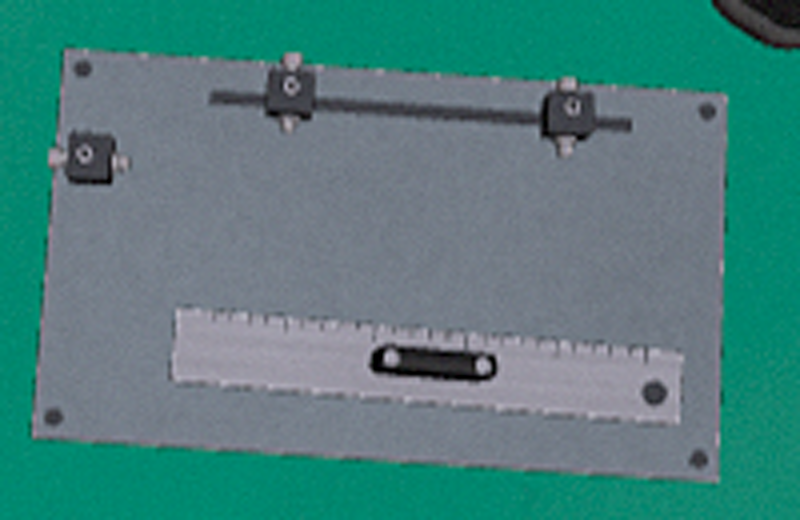

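```bash
cat >> h.py <<'E'
def yawR(a,flip=1):
    # jaw (tool y) along direction angle a of bar x; z down
    y=flip*np.array([np.cos(a),np.sin(a),0]); z=np.array([0,0,-1.]); x=np.cross(y,z)
    return np.column_stack([x,y,z])
E
python3 - <<'E'
from h import *
f=lambda p:(250+(p[0]+.5)/4-.5,160+(p[1]+.5)/4-.5)
c=[ray("top",f(p),.025) for p in [(176,309),(683,352),(680,423),(172,381)]]
print(np.round(c,4)); 
d=(c[0]-c[1])+(c[3]-c[2]); print("bar y dir angle",np.degrees(np.arctan2(d[1],d[0]))-90, [np.linalg.norm(c[i]-c[(i+1)%4]) for i in range(4)], np.mean(c,0))
for n,p in dict(L=(288,130),R=(564,155),E=(128,163)).items(): print(n,ray("top",f(p),.022).round(4))
print("rib",ray("top",f((434,363)),.067))
pl=[ray("top",f(p),.015) for p in [(65,49),(727,95),(717,482),(33,437)]]
print(np.round(pl,4),np.mean(pl,0)); d=pl[0]-pl[1]+pl[3]-pl[2];print(np.degrees(np.arctan2(d[1],d[0]))-90)
s=robot.get_state()["qpos"]
m=np.mean(c,0)
for fl in (1,-1):
    for a in (0,-.06): print(fl,a,robot.ik([m[0],m[1],.2],yawR(a,fl)))
E
```

```text
[[ 0.4826 -0.203   0.025 ]
 [ 0.4656 -0.4827  0.025 ]
 [ 0.4267 -0.4805  0.025 ]
 [ 0.4432 -0.202   0.025 ]]
bar y dir angle -3.427846400425665 [np.float64(0.28025961713183567), np.float64(0.03895153466710367), np.float64(0.2789568790192588), np.float64(0.03943965926700286)] [ 0.45453445 -0.3420536   0.025     ]
L [ 0.585  -0.2625  0.022 ]
R [ 0.5749 -0.4179  0.022 ]
E [ 0.5639 -0.1736  0.022 ]
rib [ 0.45379076 -0.34025376  0.067     ]
[[ 0.63   -0.135   0.015 ]
 [ 0.6135 -0.5129  0.015 ]
 [ 0.3952 -0.5032  0.015 ]
 [ 0.4113 -0.1265  0.015 ]] [ 0.51250279 -0.31940805  0.015     ]
-2.4685148851756225
1 0 [-0.154585    0.5180394   1.00123116  1.80569817 -0.48948331  1.09065094
  1.02231696]
1 -0.06 [-0.21481547  0.57747721  1.11179779  1.80710607 -0.57335677  1.12486585
  1.03467013]
-1 0 [-0.20129632  0.56206147  1.08546176  1.80679954 -0.55249141  1.1156755
 -2.06481323]
-1 -0.06 [-0.20129632  0.56206147  1.08546176  1.80679954 -0.55249141  1.1156755
 -2.12481323]
```

```bash
python3 - <<'E'
from h import *
q=[0.64,0.35,0,1.75,0,1.05,0.55]
robot.goto_joints(q)
s=robot.get_state(); print(s["time"],s["ee_pos"],s["tool_rot"].round(3),s["force"])
for fl in (1,-1):
  for z in (.2,.05): print(fl,z,robot.ik([.4542,-.3412,z],yawR(np.radians(-3.43),fl)), robot.ik([.57,-.312,z],yawR(np.radians(-3.7),fl)))
ci=robot.camera_info("wrist");im=robot.grab_frame("wrist"); cv2.imwrite("pics/c_wrist.png",im[:,:,::-1])
E
```

```text
3.5417 [ 0.44327593 -0.3674922   0.20863533] [[ 0.089  0.996 -0.007]
 [ 0.996 -0.089  0.005]
 [ 0.005 -0.007 -1.   ]] [-0.06526072  0.68096351  0.19054613]
1 0.2 [ 0.60484846  0.34126117 -0.0181976   1.78366341  0.00716141  1.01673176
  0.52406724] [ 0.48683877  0.48419107 -0.04609702  1.57016341  0.02422333  1.08779661
  0.37020513]
1 0.05 [ 0.60391326  0.54190837 -0.0175031   1.88298108  0.01374061  0.71681764
  0.51869337] [ 0.48401174  0.65779865 -0.0423817   1.66626783  0.03549313  0.8182751
  0.36162439]
-1 0.2 [ 0.14966436  0.38119675  0.55564315  1.79907309 -0.23147011  1.02637887
 -2.40749086] [ 0.06127097  0.53630528  0.55679327  1.58636829 -0.30666742  1.10725657
 -2.51292309]
-1 0.05 [ 0.16119438  0.61111071  0.55834026  1.89825264 -0.45650079  0.76091428
 -2.22568409] [ 0.06204988  0.73197097  0.55958636  1.68228779 -0.48316929  0.86892957
 -2.38149143]
```

View pics/c_wrist.png

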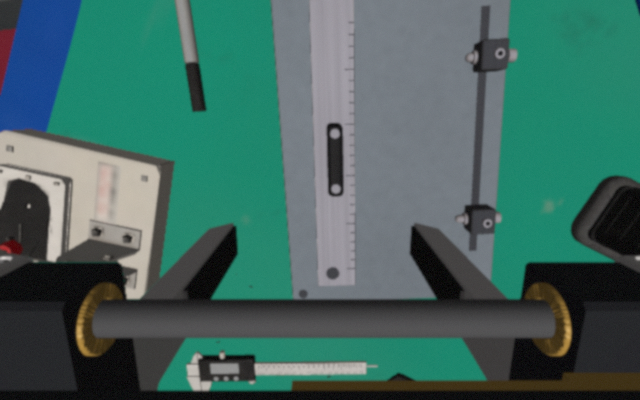

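The wrist view shows the rib at about (335,159), the left screw point at about (470,57), the right one at about (459,219), and the bar's right-hand corners near y=285. I'll cross-check these.

```bash
python3 - <<'E'
from h import *
im=cv2.imread("pics/c_wrist.png")[:,:,::-1]
crop(im,300,30,200,150,4,"pics/d1.png"); crop(im,300,170,200,130,4,"pics/d2.png")
for n,p,z in [("rib",(335.5,159),.067),("L",(469,57),.022),("R",(458,219),.022),("barR far",(355,285),.025),("barR near",(318,287),.025),("edge",(354,100),.025)]: print(n,ray("wrist",p,z).round(4))
E
```

```text
rib [ 0.4543 -0.3412  0.067 ]
L [ 0.5855 -0.2637  0.022 ]
R [ 0.5754 -0.42    0.022 ]
barR far [ 0.4648 -0.4837  0.025 ]
barR near [ 0.4251 -0.4827  0.025 ]
edge [ 0.4768 -0.2927  0.025 ]
```

View pics/d1.png

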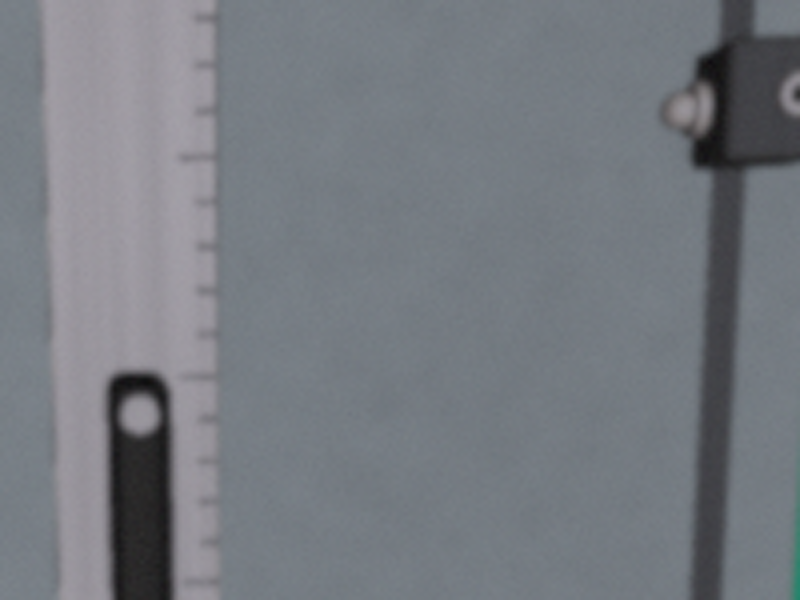

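View pics/d2.png

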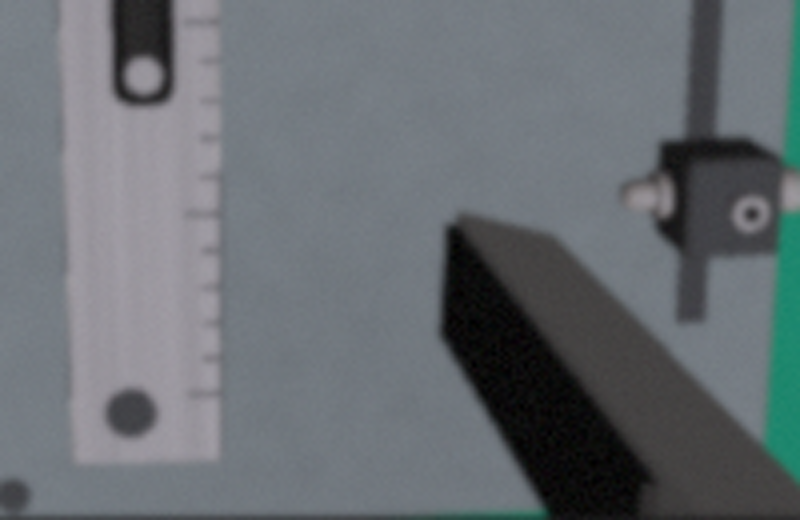

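```bash
python3 - <<'E'
from h import *
a=np.radians(-3.5); R=yawR(a)
robot.move_ptp([.4540,-.3407,.12],R)
robot.gripper_to(0.05)
robot.move_linear([.4540,-.3407,.0495],velocity=.1)
s=robot.get_state(); print(s["time"],s["ee_pos"],s["force"].round(2),s["opening"])
robot.gripper_to(0.0)
s=robot.get_state(); print(s["time"],s["ee_pos"],s["force"].round(2),s["moment"].round(3),s["opening"],s["tool_rot"].round(4))
im=robot.grab_frame("wrist"); cv2.imwrite("pics/e_wrist.png",im[:,:,::-1])
im=robot.grab_frame("side"); crop(im,230,180,200,150,4,"pics/e_side.png")
E
```

```text
5.7333 [ 0.45427755 -0.34091765  0.04997458] [-0.17 -0.25  0.14] 0.049854476159384244
6.3833 [ 0.45419188 -0.34074271  0.04962802] [0.77 0.71 2.44] [-0.001 -0.064 -0.028] 0.013809285224194195 [[ 6.110e-02  9.981e-01  3.000e-04]
 [ 9.981e-01 -6.110e-02 -1.000e-04]
 [-1.000e-04  3.000e-04 -1.000e+00]]
```

View pics/e_wrist.png

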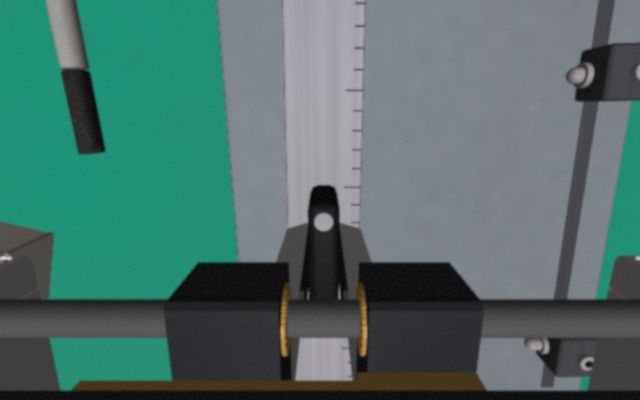

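View pics/e_side.png

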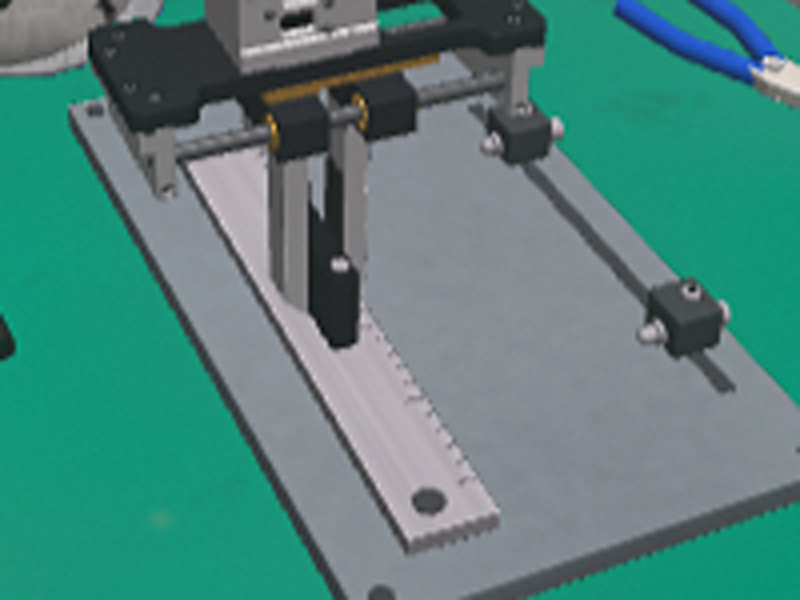

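```bash
python3 - <<'E'
from h import *
a=np.radians(-3.5); n=np.array([np.cos(a),np.sin(a),0])
p0=np.array([.4540,-.3407,.0495])
def st(m):
    s=robot.get_state(); print(m,round(s["time"],2),s["ee_pos"].round(5),s["force"].round(2),s["moment"].round(3),round(s["opening"],4))
print(robot.move_linear(p0+n*.03,velocity=.04,threshold=20)); st("30")
print(robot.move_linear(p0+n*.09,velocity=.05,threshold=20)); st("90")
robot.move_linear(p0+n*.092,velocity=.01); st("92")
robot.move_linear(p0+n*.094,velocity=.01); st("94")
im=robot.grab_frame("wrist"); cv2.imwrite("pics/f_wrist.png",im[:,:,::-1])
im=robot.grab_frame("top"); crop(im,250,160,200,130,4,"pics/f_top.png")
E
```

```text
True
30 6.72 [ 0.45426 -0.34076  0.04967] [-2.38  0.87  7.47] [ 0.027  0.322 -0.009] 0.0137
True
90 7.06 [ 0.45436 -0.34077  0.04974] [-0.84  2.16  7.77] [-0.064  0.294 -0.008] 0.0137
92 16.38 [ 0.54335 -0.34724  0.04975] [-16.67   1.37  18.45] [0.227 4.045 0.03 ] 0.0136
94 16.73 [ 0.54574 -0.34735  0.04976] [-14.02   0.39  17.43] [ 0.013  3.424 -0.004] 0.0139
```

View pics/f_wrist.png

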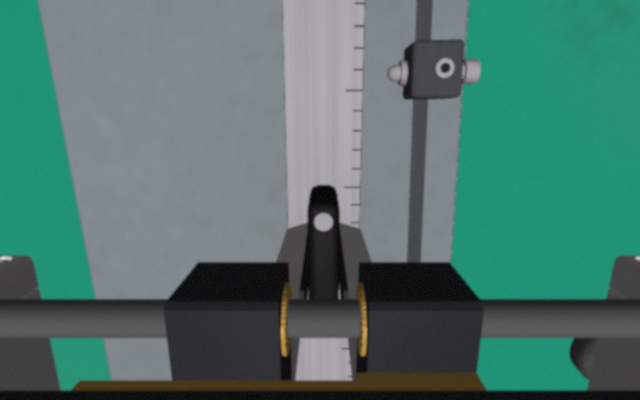

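View pics/f_top.png

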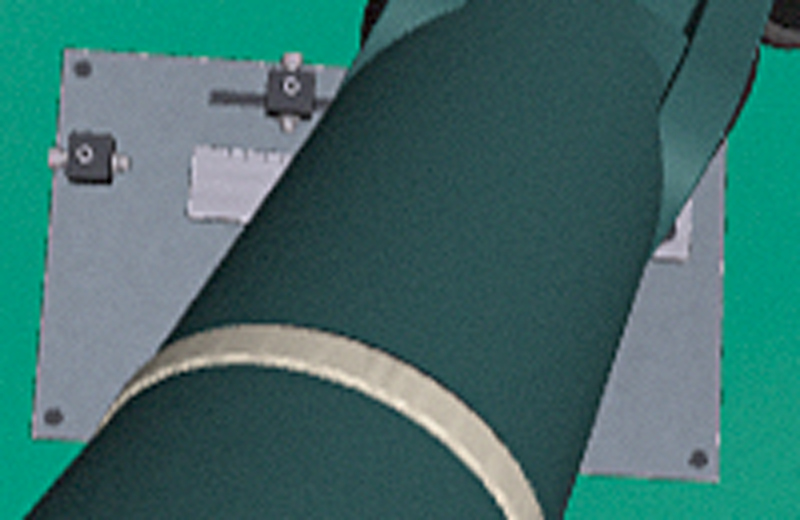

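The wrist view shows the left screw point at about (388,73) and the bar edge at x≈361, a gap of about 12–14 mm. Drag is pushing the tool down by about 17 N, so I'll unload that in small steps before feeling for contact.

```bash
cat >> h.py <<'E'
def st(m=""):
    s=robot.get_state(); print(m,round(s["time"],2),s["ee_pos"].round(5),s["force"].round(2),s["moment"].round(3),round(s["opening"],4)); return s
a0=np.radians(-3.5); n0=np.array([np.cos(a0),np.sin(a0),0]); p0=np.array([.4540,-.3407,.0495])
E
python3 - <<'E'
from h import *
b=p0+n0*.094; up=np.array([0,0,1])
for dz in (.0003,.0006): robot.move_linear(b+up*dz,velocity=.01); s=st(dz)
dz=.0006
for d in (.095,.096,.098,.100): robot.move_linear(p0+n0*d+up*dz,velocity=.01); s=st(d)
E
```

```text
0.0003 17.07 [ 0.54634 -0.34715  0.04976] [-8.21 -1.11  8.  ] [-0.181  2.042 -0.009] 0.0143
0.0006 17.32 [ 0.54722 -0.34659  0.04975] [-3.04 -1.16 -2.34] [-0.249  0.55  -0.007] 0.0135
0.095 17.57 [ 0.54904 -0.3461   0.04977] [ 0.07  0.38 -4.93] [-0.065  0.054 -0.018] 0.014
0.096 17.82 [ 0.54994 -0.34636  0.04996] [-0.57  0.7  -5.58] [-0.111  0.048 -0.013] 0.0141
0.098 18.18 [ 0.55189 -0.34664  0.05007] [-0.11  0.07 -5.49] [-0.061  0.058 -0.062] 0.0137
0.1 18.52 [ 0.55389 -0.34673  0.05008] [ 0.01  0.51 -4.98] [-0.043  0.115  0.003] 0.0136
```

Fz = −5 N means the bar's weight is now on the tool, so I raised it too far. I'll lower it straight away so the bar rests on the plate.

```bash
python3 - <<'E'
from h import *
up=np.array([0,0,1])
dz=.0003
robot.move_linear(p0+n0*.100+up*dz,velocity=.01); st("low")
dz=.0002
for d in (.101,.102,.103): robot.move_linear(p0+n0*d+up*dz,velocity=.01); s=st(d)
E
```

```text
low 18.77 [ 0.5538  -0.34678  0.04978] [ 0.22  0.08 -5.83] [-0.062  0.034  0.027] 0.0142
0.101 19.02 [ 0.55496 -0.34688  0.04976] [ 0.44 -0.59 -4.89] [-0.105  0.02   0.037] 0.0138
0.102 19.27 [ 0.55598 -0.34694  0.04974] [ 0.17  0.33 -4.78] [-0.022 -0.032  0.046] 0.0141
0.103 19.52 [ 0.55692 -0.34703  0.04974] [-0.44  1.01 -3.38] [-0.043  0.164 -0.027] 0.0137
```

```bash
python3 - <<'E'
from h import *
up=np.array([0,0,1])
d=.103
for dz in (.0001,0,-.0001,-.0002):
    robot.move_linear(p0+n0*d+up*dz,velocity=.01); s=st(dz)
    if s["force"][2]>0: break
for d in (.104,.105,.106):
    robot.move_linear(p0+n0*d+up*dz,velocity=.01); s=st(d)
    if s["force"][0]<-9: break
E
```

```text
0.0001 19.77 [ 0.55693 -0.34698  0.04972] [-0.01  0.38 -1.3 ] [0.078 0.242 0.039] 0.0136
0 20.02 [ 0.5569  -0.34702  0.04971] [-1.39  0.67  2.67] [ 0.328  0.497 -0.034] 0.0137
0.104 20.27 [ 0.557   -0.347    0.04974] [-9.63  4.09 10.36] [0.713 2.253 0.065] 0.0138
```

```bash
python3 - <<'E'
from h import *
up=np.array([0,0,1])
robot.move_linear(p0+n0*.104+up*.0002,velocity=.01); s=st()
robot.move_linear(p0+n0*.1043+up*.0003,velocity=.01); s=st()
im=robot.grab_frame("wrist"); crop(im,280,20,180,150,4,"pics/g_wrist.png")
im=robot.grab_frame("side"); crop(im,290,170,150,120,5,"pics/g_side.png")
E
```

```text
20.52 [ 0.55722 -0.34705  0.04971] [-5.61  1.59  5.3 ] [ 0.474  1.562 -0.017] 0.014
 20.77 [ 0.55762 -0.34711  0.04974] [-6.13  1.38  2.95] [ 0.324  1.357 -0.027] 0.014
```

View pics/g_wrist.png

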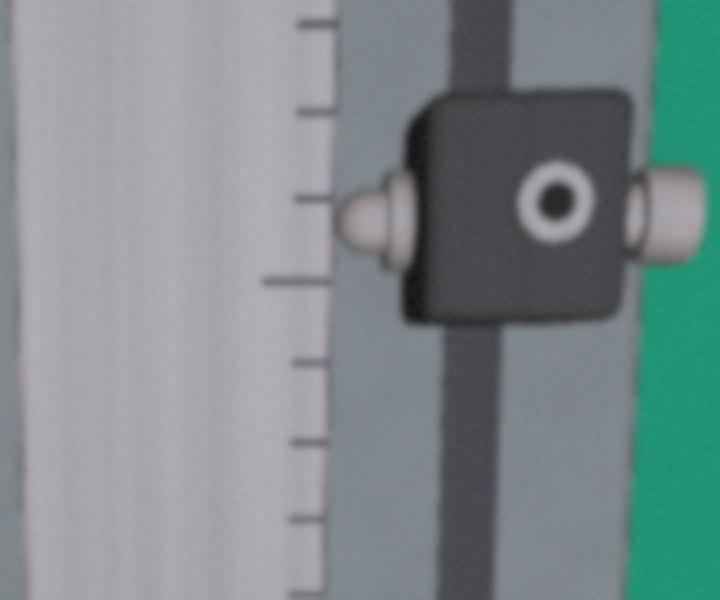

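View pics/g_side.png

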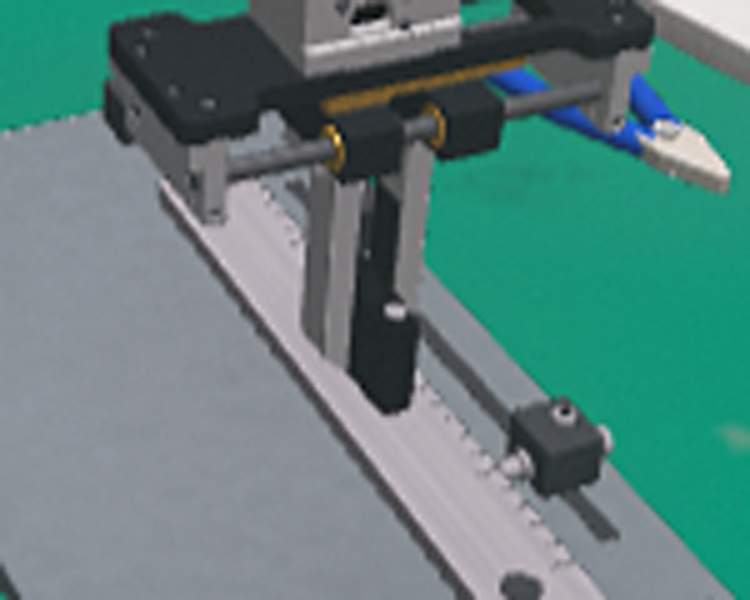

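```bash
python3 - <<'E'
from h import *
up=np.array([0,0,1])
dz=.0003; s=robot.get_state()
for d in np.arange(.1046,.1105,.0004):
    dz+=np.clip((s["force"][2]-2.5)/60e3,-.0001,.0001)
    robot.move_linear(p0+n0*d+up*dz,velocity=.01); s=st(f"{d:.4f} {dz:.5f}")
    if abs(s["moment"][2])>.3 or s["force"][0]<-12: break
E
```

```text
0.1046 0.00032 21.12 [ 0.55789 -0.34719  0.04976] [-5.35  1.41  4.15] [ 0.229  1.38  -0.055] 0.0137
0.1050 0.00035 21.38 [ 0.55811 -0.34721  0.04973] [-6.13  1.76  3.52] [ 0.317  1.709 -0.04 ] 0.0138
0.1054 0.00036 21.62 [ 0.5582  -0.34723  0.04978] [-9.49  1.63  5.71] [ 0.429  2.202 -0.047] 0.0139
0.1058 0.00042 21.88 [ 0.55829 -0.34728  0.04979] [-11.08   2.5    6.74] [0.511 2.71  0.   ] 0.0136
0.1062 0.00049 22.12 [ 0.55837 -0.34727  0.0498 ] [-11.73   2.8    8.52] [0.581 3.148 0.014] 0.0139
0.1066 0.00059 22.38 [ 0.55846 -0.34729  0.04982] [-14.41   3.02   9.43] [ 6.650e-01  3.583e+00 -2.000e-03] 0.0142
```

```bash
python3 - <<'E'
from h import *
im=robot.grab_frame("wrist"); crop(im,320,40,80,60,10,"pics/h_wrist.png")
im=robot.grab_frame("side"); crop(im,360,230,80,60,10,"pics/h_side.png")
im=robot.grab_frame("top"); crop(im,250,160,200,130,4,"pics/h_top.png")
E
```

```text
(no output)
```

View pics/h_wrist.png

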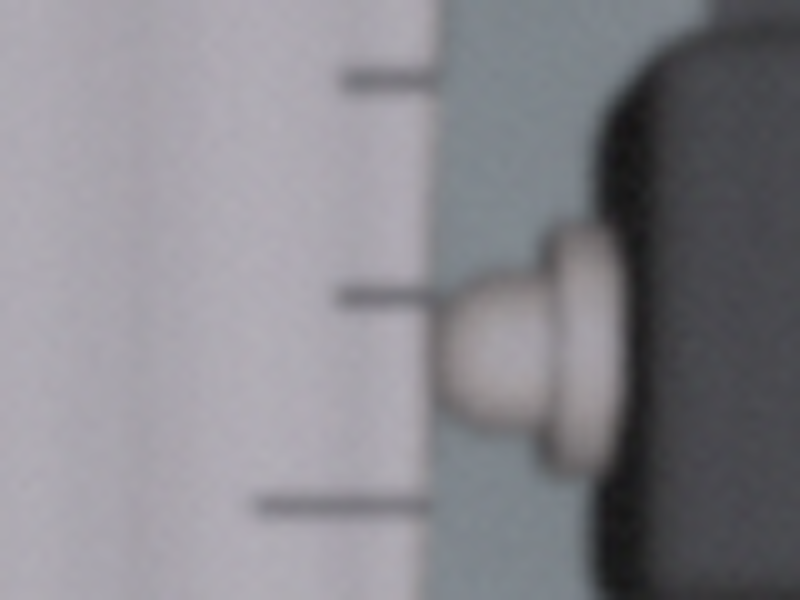

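View pics/h_side.png

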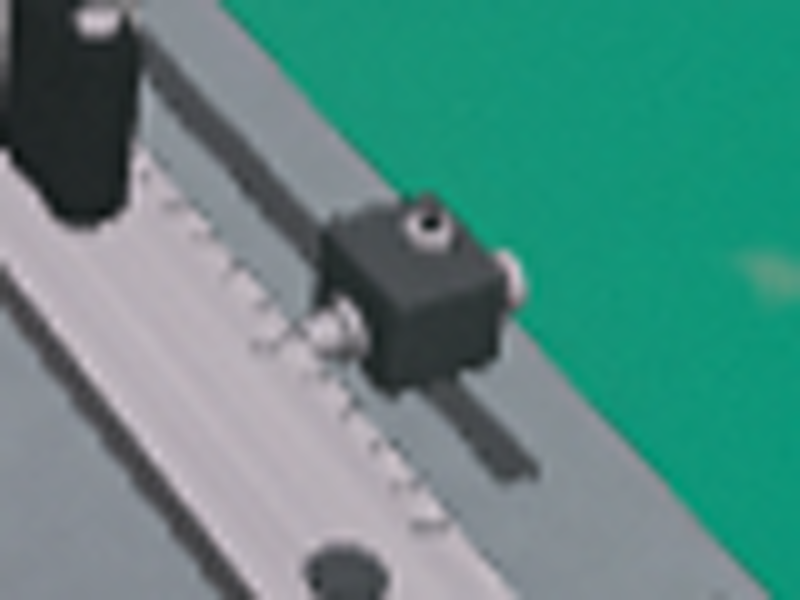

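View pics/h_top.png

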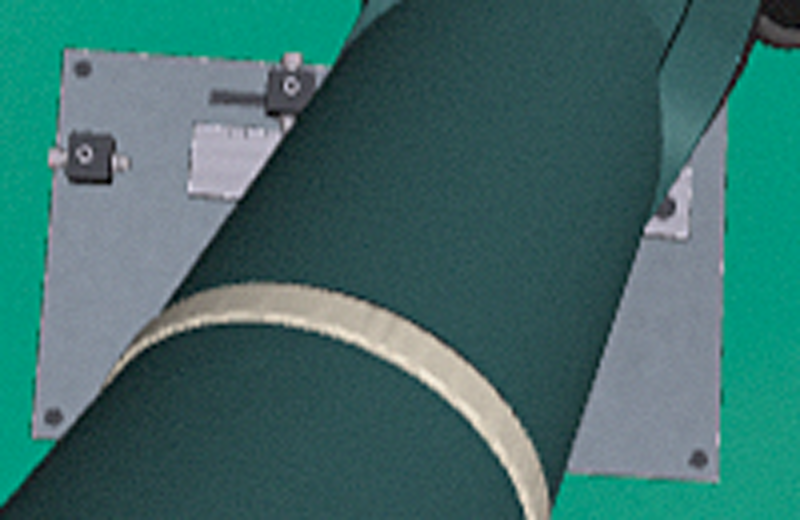

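The wrist view shows the left dome at about (363,75) meeting the bar edge, and in the side view the right screw meets the edge too. To tell contact from friction, I'll unload the vertical force and see what Fx remains.

```bash
python3 - <<'E'
from h import *
up=np.array([0,0,1]); d=.1066
for dz in (.0008,.00095):
    robot.move_linear(p0+n0*d+up*dz,velocity=.01); s=st(f"{d:.4f} {dz:.5f}")
for da in (.3,-.3,0):
    robot.move_linear(p0+n0*d+up*dz,velocity=.01,frame=yawR(a0+np.radians(da))); s=st(f"da {da}")
E
```

```text
0.1066 0.00080 22.77 [ 0.55846 -0.34728  0.0498 ] [-12.09   2.58   6.68] [ 0.482  3.187 -0.038] 0.0141
0.1066 0.00095 23.02 [ 0.55848 -0.34728  0.0498 ] [-12.78   2.2    3.72] [ 0.355  2.982 -0.037] 0.0138
da 0.3 23.27 [ 0.55836 -0.34729  0.04975] [-12.24   0.92   2.64] [ 0.489  2.97  -0.261] 0.0138
da -0.3 23.52 [ 0.55836 -0.34727  0.04971] [-12.86   2.21   3.02] [0.494 3.025 0.173] 0.0137
da 0 23.77 [ 0.55838 -0.34723  0.04973] [-12.44   1.55   2.72] [ 0.509  3.047 -0.04 ] 0.0136
```

```bash
cat >> h.py <<'E'
t0=np.array([-np.sin(a0),np.cos(a0),0]); up=np.array([0,0,1.])
def upd(s,d,dz,fn=8,fz=3):
    f=s["force"]; Fn=-f@n0
    d+=np.clip((fn-Fn)/16e3,-.0003,.0003); dz+=np.clip((f[2]-fz)/60e3,-.0001,.0001)
    return d,dz,Fn,f@t0
E
python3 - <<'E'
from h import *
d,dz=.1066,.00095; s=robot.get_state(); l=0
for dl in [.001,.002,.004,.005,.005,.004,.003]:
    d,dz,Fn,Ft=upd(s,d,dz); l+=dl
    robot.move_linear(p0+n0*d+up*dz+t0*l,velocity=.015); s=st(f"l{l:.4f} d{d:.5f} dz{dz:.5f}")
    Ft=s["force"]@t0
    if Ft<-18: break
E
```

```text
l0.0010 d0.10632 dz0.00095 24.02 [ 0.5584  -0.34693  0.04976] [-9.54 -1.95 -0.49] [-0.376  2.308 -0.041] 0.0138
l0.0030 d0.10623 dz0.00089 24.31 [ 0.55848 -0.34535  0.04982] [-9.28 -4.05 -0.56] [-0.8    2.27  -0.062] 0.0136
l0.0070 d0.10617 dz0.00083 24.73 [ 0.5587  -0.34158  0.04987] [-8.8  -5.4  -0.89] [-0.972  2.192 -0.09 ] 0.014
l0.0120 d0.10614 dz0.00076 25.21 [ 0.55903 -0.3366   0.04987] [-8.28 -4.26  0.3 ] [-0.945  2.144 -0.082] 0.0138
l0.0170 d0.10614 dz0.00072 25.69 [ 0.55933 -0.33163  0.04982] [-9.27 -5.11  1.07] [-0.968  2.156 -0.088] 0.014
l0.0210 d0.10608 dz0.00069 26.11 [ 0.55957 -0.32763  0.0498 ] [-8.62 -5.13  0.35] [-0.926  2.19  -0.087] 0.0142
l0.0240 d0.10606 dz0.00064 26.46 [ 0.55981 -0.32454  0.04977] [-9.14 -4.61 -0.04] [-0.882  2.103 -0.108] 0.0137
```

The TCP's path along the screws is at −3.66°, which matches the line seen between the screw points (−3.7°), so both are touching. I'll trim the yaw and feel for the end screw.

```bash
python3 - <<'E'
from h import *
d,dz=.10606,.00064; s=robot.get_state(); l=.024
R=yawR(np.radians(-3.64))
for dl in [.002,.002,.0015]+[.0006]*14:
    d,dz,Fn,Ft=upd(s,d,dz); l+=dl
    robot.move_linear(p0+n0*d+up*dz+t0*l,velocity=.012,frame=R); s=st(f"l{l:.4f} d{d:.5f} dz{dz:.5f}")
    if s["force"]@t0<-9.5: break
im=robot.grab_frame("top"); crop(im,255,180,80,60,10,"pics/i_top.png")
im=robot.grab_frame("wrist"); cv2.imwrite("pics/i_wrist.png",im[:,:,::-1])
E
```

```text
l0.0260 d0.10601 dz0.00059 26.77 [ 0.55987 -0.32266  0.04975] [-7.78 -5.52  0.56] [-0.984  2.104 -0.031] 0.0139
l0.0280 d0.10604 dz0.00055 27.09 [ 0.56003 -0.32077  0.04973] [-7.86 -5.82  1.29] [-1.041  2.098  0.024] 0.0138
l0.0295 d0.10607 dz0.00052 27.37 [ 0.56014 -0.31923  0.04972] [-8.71 -5.46  1.03] [-0.909  2.153 -0.023] 0.0134
l0.0301 d0.10605 dz0.00049 27.62 [ 0.56017 -0.31884  0.04971] [-9.35 -6.31  0.  ] [-1.191e+00  2.112e+00  2.000e-03] 0.0136
l0.0307 d0.10599 dz0.00044 27.87 [ 0.56016 -0.31828  0.0497 ] [-7.93 -7.27  0.21] [-1.235  2.017  0.024] 0.0137
l0.0313 d0.10603 dz0.00039 28.12 [ 0.56019 -0.31781  0.04965] [-8.68 -8.38  1.74] [-1.323  2.064 -0.009] 0.0136
l0.0319 d0.10602 dz0.00037 28.37 [ 0.56023 -0.31723  0.0497 ] [-8.   -7.44  1.24] [-1.333  2.139  0.011] 0.0135
l0.0325 d0.10605 dz0.00034 28.62 [ 0.56027 -0.31677  0.04967] [-9.13 -7.63  1.97] [-1.433  2.155  0.044] 0.0137
l0.0331 d0.10601 dz0.00032 28.87 [ 0.56035 -0.31608  0.04972] [-8.44 -7.55  1.87] [-1.329  2.084  0.003] 0.0138
l0.0337 d0.10601 dz0.00030 29.12 [ 0.56039 -0.31562  0.0497 ] [-8.43 -7.84  2.2 ] [-1.439  2.185  0.041] 0.0136
l0.0343 d0.10601 dz0.00029 29.37 [ 0.56039 -0.31496  0.04969] [-8.88 -7.4   1.6 ] [-1.397  2.165  0.034] 0.0138
l0.0349 d0.10599 dz0.00027 29.62 [ 0.56043 -0.31447  0.04969] [-9.95 -8.57  1.82] [-1.454  2.098  0.032] 0.0138
l0.0355 d0.10590 dz0.00025 29.87 [ 0.56044 -0.31378  0.04966] [-8.08 -8.37  1.79] [-1.417  2.057 -0.011] 0.0145
l0.0361 d0.10593 dz0.00023 30.12 [ 0.56046 -0.31346  0.04969] [-7.92 -9.52  1.46] [-1.684  2.007 -0.01 ] 0.0138
```

View pics/i_top.png

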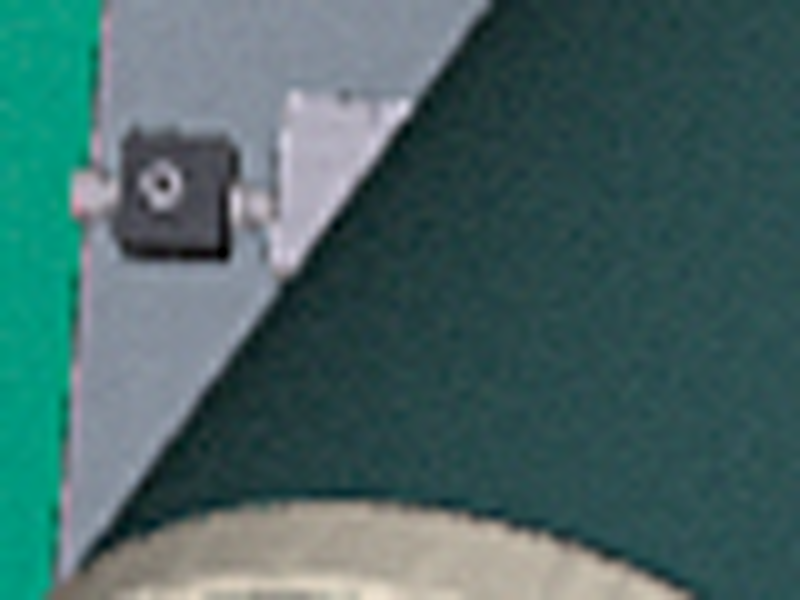

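View pics/i_wrist.png

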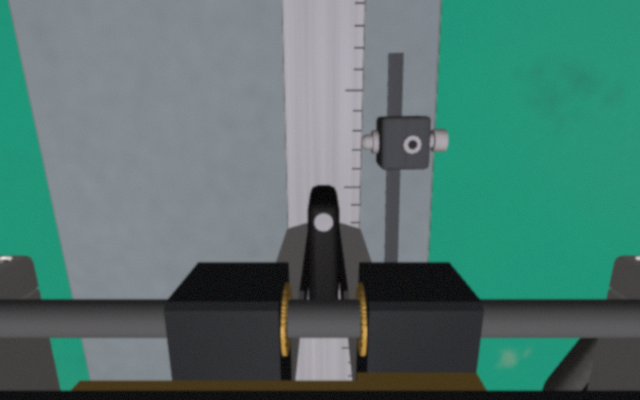

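In the top view the end screw's point, about (282,200), is within a pixel of the bar end. I'll continue in small steps until progress stalls.

```bash
python3 - <<'E'
from h import *
d,dz=.10593,.00023; s=robot.get_state(); l=.0361; last=s["ee_pos"]@t0; k=0
R=yawR(np.radians(-3.64))
for i in range(16):
    d,dz,Fn,Ft=upd(s,d,dz); l+=.0005
    robot.move_linear(p0+n0*d+up*dz+t0*l,velocity=.012,frame=R); s=st(f"l{l:.4f} d{d:.5f} dz{dz:.5f}")
    y=s["ee_pos"]@t0; k=k+1 if y-last<.0002 else 0; last=y
    if s["force"]@t0<-14.5 or (k>=3 and s["force"]@t0<-12.5): break
print(l,d,dz)
E
```

```text
l0.0366 d0.10594 dz0.00021 30.47 [ 0.56049 -0.31334  0.04972] [ -8.35 -11.02   1.36] [-2.102  2.023  0.018] 0.0137
l0.0371 d0.10596 dz0.00018 30.72 [ 0.56048 -0.31324  0.04974] [ -8.31 -12.89   1.43] [-2.535e+00  2.029e+00  2.000e-03] 0.0134
l0.0376 d0.10599 dz0.00016 30.97 [ 0.56045 -0.31311  0.04974] [ -8.09 -14.8    0.37] [-2.85   2.098  0.066] 0.0139
0.0376 0.10598807123395651 0.00015757496154511892
```

Contact with the end screw is clear: TCP advance stalls and Ft rises. I'll ease the preload and then release.

```bash
python3 - <<'E'
from h import *
d,dz,l=.10599,.00016,.0376
R=yawR(np.radians(-3.64))
for i in range(4):
    d-=.0001; l-=.00035; dz-=.00003
    robot.move_linear(p0+n0*d+up*dz+t0*l,velocity=.012,frame=R); s=st(f"l{l:.5f} d{d:.5f} dz{dz:.5f}")
    if s["force"]@t0>-8: break
im=robot.grab_frame("wrist"); cv2.imwrite("pics/j_wrist.png",im[:,:,::-1])
E
```

```text
l0.03725 d0.10589 dz0.00013 31.22 [ 0.56049 -0.3131   0.04973] [ -8.1  -13.05   0.72] [-2.542  2.039  0.072] 0.0138
l0.03690 d0.10579 dz0.00010 31.47 [ 0.56049 -0.31313  0.0497 ] [ -8.2  -11.13   1.67] [-2.266  1.985  0.003] 0.0139
l0.03655 d0.10569 dz0.00007 31.72 [ 0.56047 -0.31315  0.04967] [-7.57 -8.59  2.46] [-1.909  1.834  0.033] 0.0138
l0.03620 d0.10559 dz0.00004 31.97 [ 0.56045 -0.31313  0.04963] [-7.52 -8.04  2.86] [-1.588  1.833 -0.017] 0.0138
```

```bash
python3 - <<'E'
from h import *
robot.gripper_to(0.034); s=st("open")
im=robot.grab_frame("wrist"); cv2.imwrite("pics/k_wrist.png",im[:,:,::-1]); crop(im,320,110,80,60,10,"pics/k_w.png")
im=cv2.imread("pics/j_wrist.png")[:,:,::-1]; crop(im,320,110,80,60,10,"pics/j_w.png")
E
```

```text
open 32.55 [ 0.56171 -0.31088  0.04952] [-0.25 -0.15  0.67] [-0.059  0.064 -0.018] 0.0339
```

View pics/j_w.png

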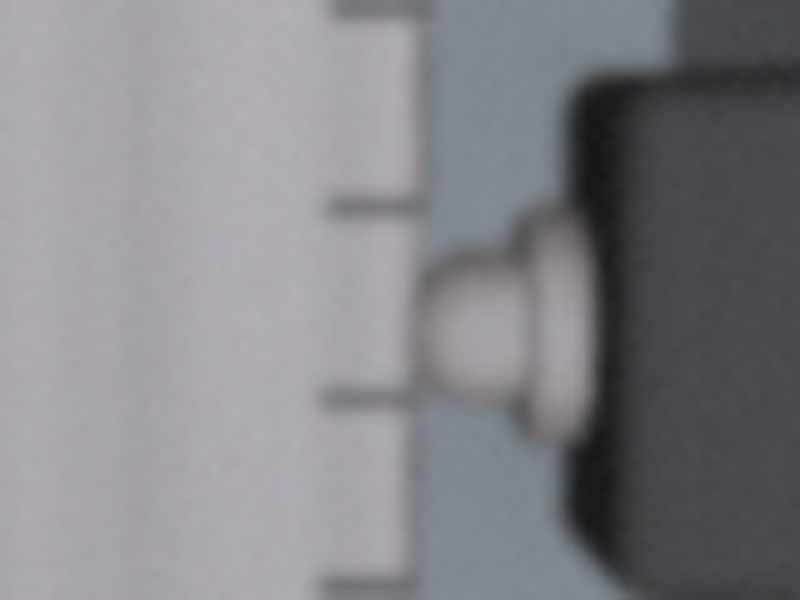

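View pics/k_wrist.png

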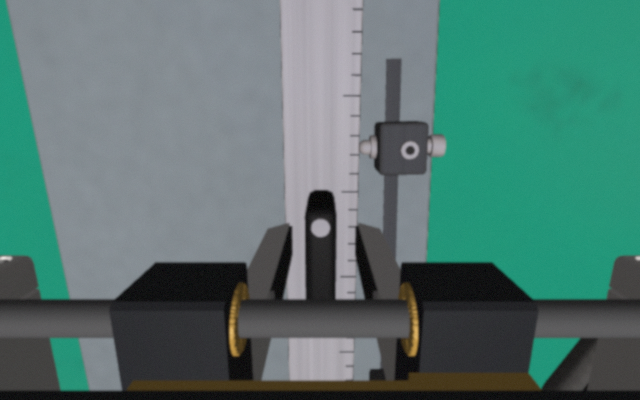

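View pics/k_w.png

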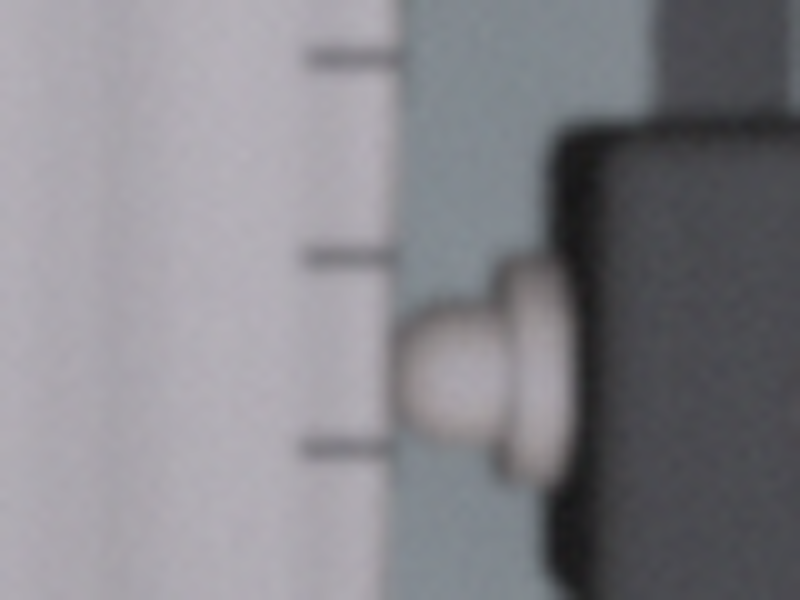

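After release the ticks sit the same against the left screw (dome at about (360,147)) and the jaws are clear of the rib. I'll lift and check from above.

```bash
python3 - <<'E'
from h import *
p=robot.get_state()["ee_pos"]
robot.move_linear(p+up*.06,velocity=.06); st("up")
robot.move_linear([p[0]-.02,p[1],.24],velocity=.12)
ci=robot.camera_info("wrist"); im=robot.grab_frame("wrist"); cv2.imwrite("pics/l_wrist.png",im[:,:,::-1])
im=robot.grab_frame("side"); crop(im,290,170,150,120,5,"pics/l_side.png")
q=robot.get_state()["qpos"]; q=np.array(q); q[0]+=.9
robot.goto_joints(q); s=st("aside")
im=robot.grab_frame("top"); crop(im,250,160,200,130,4,"pics/l_top.png"); cv2.imwrite("pics/l_topfull.png",im[:,:,::-1])
E
```

```text
up 33.75 [ 0.56146 -0.31086  0.10909] [-0.03  0.03  0.53] [-0.034  0.06  -0.004] 0.0337
aside 37.06 [ 0.09455 -0.61716  0.23918] [-0.47 -0.18  0.01] [-0.079  0.138 -0.026] 0.0341
```

View pics/l_wrist.png

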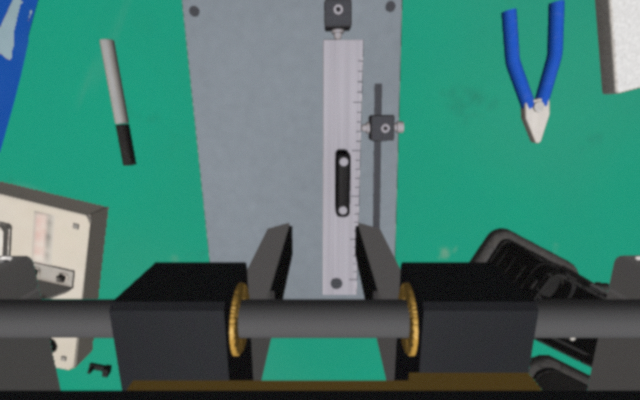

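View pics/l_top.png

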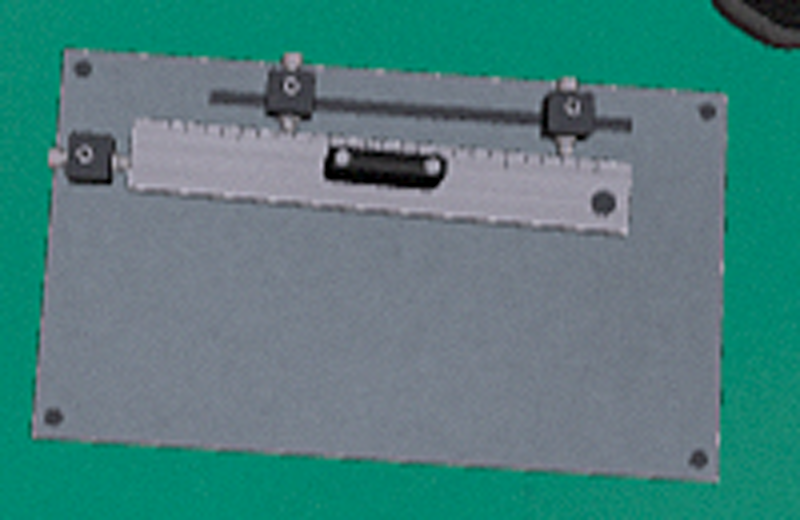

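View pics/l_side.png

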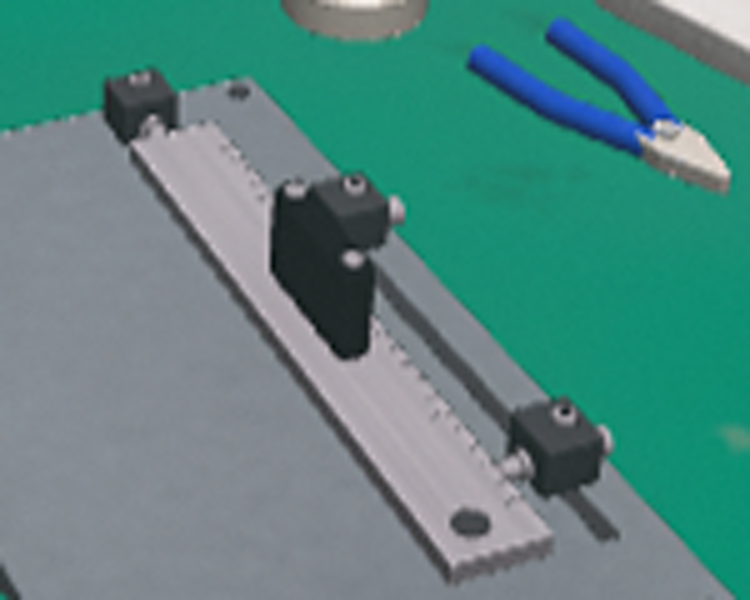

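View pics/l_topfull.png

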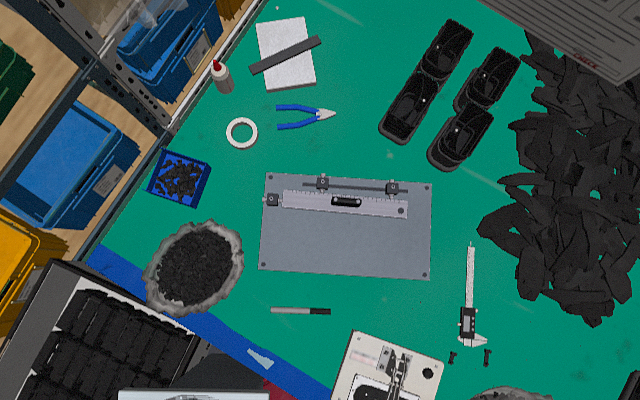

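The pictures show the bar flat against the left screw (322,192), right screw (391,197) and end screw (282,201), with the marker, nippers and tape where they were. I'm handing it in.

```bash
python3 -c "
from rig import robot
robot.sign_off()"
```

```text
the job is handed in; nothing more can be done
```

The straightedge is lying flat on the plate, touching both side screws and the end screw. I handed the job in at about 37 s, with the arm clear of everything.

**How it went:** I gripped the rib and slid the bar away from the robot onto both side screws. Then I kept about 8 N against them while sliding it left until it met the end screw. I eased off the pressure before opening the jaws.

**Checks that passed:**
- **Side screws:** a small yaw either way gave equal and opposite moments. The bar slid along at −3.66°, and the cameras had put the line between the two screw points at −3.7°.
- **End screw:** the bar stopped advancing and the force rose to about 15 N, of which about 6 N was on the screw and the rest sliding friction.
- **After release:** in the wrist view the bar's scale ticks had not moved against the left screw. The side and top pictures show all three contacts closed, and the marker, nippers and tape unmoved. I did not feel the contacts again after letting go, and the pictures cannot show a gap under about 0.3 mm.

**What went wrong:**
- **Bar partly lifted:** from about 17.3 to 19.8 s, before any screw was touched, I raised the tool too far to ease its downward load. For about 10 mm of the slide it carried most or all of the bar's weight, and the bar rose perhaps 0.1–0.4 mm. I lowered it again, and it was back on the plate before the first contact. This strays from "without picking it up".
- **Force limits tripped early:** the first two slides stopped straight away when the force limit tripped at the start of the motion. I used small steps with force readings instead.

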